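# Fill the seasoning caddy beside the hob

### The job

Put the seasoning caddy in order: stand each of the three wide-capped amber jars upright inside the steel ring made for its size (slimmest jar in the smallest ring, stoutest in the largest), and lay the steel tongs flat in the long trough. The two amber pouring bottles with thin necks do not belong in the caddy: leave them standing where they are. Set the jars down rather than dropping them.

Things in the scene. Friction and masses are not known exactly. Their poses are not given: they have to be found in the camera images.
- jar_small: Slim jar: amber glass jar, body 32 mm across and round, with a wide flat-topped black screw cap 30 mm across and 26 mm tall; 86 mm tall in all (the cap is the top 26 mm, below it the shoulder widens over 10 mm to the body). Loose, stands upright on the worktop. Origin at the centre of its underside, z up along its axis.
- jar_medium: Middle jar: amber glass jar, body 50 mm across and round, with a wide flat-topped black screw cap 40 mm across and 26 mm tall; 110 mm tall in all (the cap is the top 26 mm, below it the shoulder widens over 10 mm to the body). Loose, stands upright on the worktop. Origin at the centre of its underside, z up along its axis.
- jar_large: Stout jar: amber glass jar, body 68 mm across and round, with a wide flat-topped black screw cap 50 mm across and 26 mm tall; 96 mm tall in all (the cap is the top 26 mm, below it the shoulder widens over 10 mm to the body). Loose, stands upright on the worktop. Origin at the centre of its underside, z up along its axis.
- tongs: Steel kitchen tongs, locked shut, lying on their side on the worktop: 200 mm long along their x, 26 mm wide along y, 22 mm high; parallel flat arms along the middle. Loose, balance at mid-length. Origin at the middle of the underside, z up; the tip end is +x.
- ring_small: Smallest ring: upright steel ring, 48 mm inside, 54 mm outside, 16 mm tall, fixed to the floor of the wooden caddy; open at the top, jars stand inside it on the caddy floor. Origin at its centre at the level of that floor (6 mm above the worktop), z up.
- ring_medium: Middle ring: upright steel ring, 66 mm inside, 72 mm outside, 16 mm tall, fixed to the floor of the wooden caddy; open at the top, jars stand inside it on the caddy floor. Origin at its centre at the level of that floor (6 mm above the worktop), z up.
- ring_large: Largest ring: upright steel ring, 84 mm inside, 90 mm outside, 16 mm tall, fixed to the floor of the wooden caddy; open at the top, jars stand inside it on the caddy floor. Origin at its centre at the level of that floor (6 mm above the worktop), z up.
- trough: Shallow aluminium trough, 236 x 50 mm, 10 mm tall, walls and floor 3 mm, fixed in the caddy along one long side. Caddy: fixed wooden tray, 310 x 190 mm, 16 mm tall, floor 6 mm; its three rings stand 96 mm apart, in any order, in a row 100 mm from the trough's middle line. Origin: centre of the trough's underside, 6 mm above the worktop (3 mm below its inner floor); x along its length, z up.
- oil: Tall pouring bottle: amber glass bottle, round body 50 mm across up to 105 mm, tapering to a thin neck 20 mm across with a narrow black pourer, 180 mm tall in all. Loose; does not belong in the caddy. Origin at the centre of its underside, z up.
- vinegar: Stout pouring bottle: amber glass bottle, round body 68 mm across up to 70 mm, tapering to a thin neck 20 mm across with a narrow black pourer, 150 mm tall in all. Loose; does not belong in the caddy. Origin at the centre of its underside, z up.
There are look-alikes about, which are no part of the job. What is shaped like the jar_large but green is not meant.

How it is judged (in metres and radians):
At the end, for the whole second after the job is handed in: Each jar upright (0.08 rad) on the caddy floor in its own ring (centres within 11 mm); tongs flat on the trough floor (20 mm lengthwise, 12 mm crosswise, 0.15 rad, either way round); all at rest; both pouring bottles upright within 30 mm of their start (horizontal distance between jar_small and ring_small below 0.011 m and z of jar_small in the frame of ring_small below 0.006 m and angle between each of jar_small, jar_medium, jar_large's own z axis and vertical below 0.08 rad and linear speed of each of jar_small, jar_medium, jar_large, tongs below 0.02 m/s and horizontal distance between jar_medium and ring_medium below 0.011 m and z of jar_medium in the frame of ring_medium below 0.006 m and horizontal distance between jar_large and ring_large below 0.011 m and z of jar_large in the frame of ring_large below 0.006 m and x of tongs in the frame of trough between -0.02 and 0.02 m and y of tongs in the frame of trough between -0.012 and 0.012 m and z of tongs in the frame of trough between -0.003 and 0.009 m and angle between the x axis of tongs and the x axis of trough, either way round below 0.15 rad and angle between each of tongs, oil, vinegar's own z axis and vertical below 0.1 rad and distance of each of oil, vinegar from where it was at the start of the episode below 0.03 m); the robot touches nothing.
It fails at once if the oil bottle is moved or tipped (distance of oil from where it was at the start of the episode above 0.03 m or angle between oil's own z axis and vertical above 0.35 rad).
It fails at once if the vinegar bottle is moved or tipped (distance of vinegar from where it was at the start of the episode above 0.03 m or angle between vinegar's own z axis and vertical above 0.35 rad).
It fails at once if the small jar is dropped (falls freely by more than about 25 mm) (contact force between the fingers and jar_small below 0.1 N and linear speed of jar_small above 0.7 m/s).
It fails at once if the medium jar is dropped (falls freely by more than about 25 mm) (contact force between the fingers and jar_medium below 0.1 N and linear speed of jar_medium above 0.7 m/s).
It fails at once if the large jar is dropped (falls freely by more than about 25 mm) (contact force between the fingers and jar_large below 0.1 N and linear speed of jar_large above 0.7 m/s).
It also fails if it takes over 106 s, if anything falls off the work surface, if the arm or the gripper's body presses on something with over 40 N, if the wrist force passes 120 N, or if a joint passes its speed limit or range.

### The arm

A 6-joint arm with a two-finger parallel gripper is mounted at the origin on the work surface. World frame = base frame: x ahead of the robot, y to its left, z up, the work surface at z = 0. Lengths are in mm, angles in rad, forces in N, time in s.
With the tool pointing down it reaches from about 375 to 900 mm from the base axis. Payload 3.1 kg.
Tool frame: the origin (TCP) lies midway between the tips of the shut fingers; the grasp point (between the pads) lies 19 mm behind it; z points along the fingers, y is the line along which they close (so a half turn about z gives the same grasp; the last joint's range is limited). The gripper opens to 85 mm and grips with 20 to 120 N. Pads are 22 mm wide; open, the fingers measure 114 mm over their backs; the gripper's body (76 mm by 85 mm) begins 54 mm behind the grasp point. The pads swing forward as they close: fully open they stand 13 mm farther back than shut.
Start: joints at [0.938, 0.527, 1.433, -0, 1.181, -0.178], TCP at [274.51, 561.463, 231.31] pointing down, gripper open.
Joint ranges: [-3.08, 3.08], [-0.75, 2.2], [0.22, 2.44], [-1.43, 4.57], [0, 2.65], [-2.85, 2.85]. Speed limits (rad/s): [2.79, 2.79, 3.14, 3.14, 3.14, 3.14].

### API

Orientations are given as a 3x3 rotation matrix whose columns are the frame's x, y, z axes.
In Python, from station import env gives the robot as it stands.
- The arm moves only by the tool step_arm, never from a script. Its argument "targets" is a list of rows, each a list of 2 entries, a list of its own where there are three numbers: the shift along the tool's x, y, z in cm, then the turn about the tool's z in degrees. In form: [[[tx, ty, tz], yaw], ...]. A call has 1 to 12 rows; each row shifts and turns the commanded pose from where the row before left it, along the tool's axes as they then stand; what a row does not reach is not made up. A row lasts 1/8 s, in which the tool goes at most 62.5 mm and 10.7 degrees, less where a joint would pass 70% of its speed; a pose out of reach is approached as far as the arm can. A call is refused whole if a number of a shift passes 6.25 or a number of a turn 10.7, either way. A call with a gripper value outside its range is refused whole. "hand" is the opening, from 0 (shut) to 1 (fully open), set as the call begins (left out, the last holds). The fingers move at their own pace and stop on an object; the grip force is fixed at half the most. Time passes only in rows, so rows that do not move let the fingers close. It gives the time, the measured TCP pose, the force, the opening and the grip force at its end, in the units of the state.
- env.get_obs(): the state, without advancing time (a new reading comes with each control period).
- env.get_image(name): name is "side" or "top" or "wrist"; returns a dict with "pixels" (384x512x3 uint8, blue, green, red), "vfov" (degrees; the focal length in pixels is half the picture's height over the tangent of half this angle, whatever the lens; pixels are square), "cx", "cy" (the principal point, pixels), "R" (3x3) and "t" (3): a world point X has camera coordinates R X + t; the wrist camera has in their place "hand_eye" (4x4, takes a point from camera to tool coordinates, whose origin is the TCP and whose axes are the flange's). Camera axes: x right, y down, z forward; pixel columns grow to the right and rows downward; lengths in mm; the calibration is good to about 2 mm. A picture is of the moment at which its call begins: read the wrist's pose just before it. There is no depth.
- env.close_job(): hands the job in; it is judged then, once.
Trained networks look in a picture, given as the dict that the camera call returned (one of the last four; its "shot" number tells which), for a name from the list of things; names that differ only in an ending like _2 or _b are one class to them, and where a whole thing is asked for, a point or a joint stands for the part that bears it (a point fixed in the world has none). Each returns a list of dicts, best first, with "score" (0 to 1); they miss things now and then, are a little off and sometimes report something else, mostly with a low value. They report only what shows in the picture. A call takes as long as a camera call. They do not tell look-alikes from the thing itself.
- env.look_for(name, picture): "extent" ([left, top, right, bottom] in pixels, round what is visible of it).
The state is a dict: "time_s": time; "joint_pos": joint angles; "dq": joint speeds; "joint_efforts": joint torques, N m; "eef_pos": TCP position; "eef_rot": TCP orientation; "wrist_force": force on the tool from outside, world axes, zero at the start; "wrist_torque": the same for the moment, N m; "width": finger opening in mm; "finger_force": force on a finger pad.
Only numpy, scipy, OpenCV 4.12 (cv2) and the standard library are available. Lean on these libraries where they do the work, as an engineer would, in place of code of your own. Each camera call takes 0.05 s, during which the arm holds its last target. There are 200 camera calls.

## Working session

There is one attempt and no reset: what is moved stays moved. The work goes in short steps, Python scripts to look and compute and a tool call to move; the robot and the scene stay as the last step left them, time stands still between calls to the robot, and variables do not carry over. Pictures are saved under pics/ and viewed, at most 14 in all, crops included, and the job is handed in when it is done.

Besides the shell and the picture viewer there is one more tool, called after "Emit:" as a command line: name --argument value ..., lists and objects as JSON in quotes. step_arm: Moves the arm, as the interface text tells. Its arguments: {"type":"object","properties":{"targets":{"type":"array","items":{"type":"array"}},"hand":{"type":"number"}},"required":["targets"]}

```bash
ls; mkdir -p pics
cat > h.py <<'E'
import numpy as np, cv2
from station import env
NAMES=["jar_small","jar_medium","jar_large","tongs","ring_small","ring_medium","ring_large","trough","oil","vinegar"]
def cam(p,obs=None):
    f=p["pixels"].shape[0]/2/np.tan(np.radians(p["vfov"])/2)
    K=np.array([[f,0,p["cx"]],[0,f,p["cy"]],[0,0,1]])
    if "R" in p: R,t=np.array(p["R"]),np.array(p["t"])
    else:
        T=np.eye(4);T[:3,:3]=obs["eef_rot"];T[:3,3]=obs["eef_pos"]
        M=np.linalg.inv(T@np.array(p["hand_eye"]));R,t=M[:3,:3],M[:3,3]
    return K,R,t
def ray(c,u,v):
    K,R,t=c;d=R.T@np.linalg.inv(K)@[u,v,1];return -R.T@t,d/np.linalg.norm(d)
def at_z(c,u,v,z):
    o,d=ray(c,u,v);return o+d*(z-o[2])/d[2]
def proj(c,X):
    K,R,t=c;x=K@(R@np.array(X,float)+t);return x[:2]/x[2]
def meet(rays):
    A=np.zeros((3,3));b=np.zeros(3)
    for o,d in rays:
        P=np.eye(3)-np.outer(d,d);A+=P;b+=P@o
    X=np.linalg.solve(A,b);return X,[np.linalg.norm((np.eye(3)-np.outer(d,d))@(X-o)) for o,d in rays]
E
python3 - <<'E'
from h import *
for n in ["top","side","wrist"]:
    o=env.get_obs();p=env.get_image(n);cv2.imwrite(f"pics/{n}0.png",p["pixels"])
    c=cam(p,o);print(n,p["vfov"],"cam pos",(-c[1].T@c[2]).round(),"axis",c[1][2].round(2), [k for k in p if k not in("pixels",)])
    if n!="wrist":
      for m in NAMES:
        print(m,[([round(x) for x in d["extent"]],round(d["score"],2)) for d in env.look_for(m,p)[:4]])
o=env.get_obs();print(o["time_s"],o["eef_rot"],o["width"])
E
```

```text
pics
top 56.60331972766593 cam pos [400.  19. 789.] axis [ 0.16  0.05 -0.99] ['vfov', 'cx', 'cy', 'R', 't', 'shot']
jar_small [([175, 122, 200, 148], 0.65)]
jar_medium [([230, 163, 252, 191], 0.63)]
jar_large [([174, 252, 209, 285], 0.78), ([173, 203, 210, 236], 0.75)]
tongs [([108, 134, 142, 222], 0.66)]
ring_small [([372, 225, 395, 251], 0.75), ([230, 166, 253, 191], 0.73), ([258, 210, 286, 239], 0.18)]
ring_medium [([363, 178, 396, 213], 0.56), ([108, 134, 143, 222], 0.17)]
ring_large [([351, 130, 390, 169], 0.59)]
trough [([400, 136, 446, 245], 0.84)]
oil [([260, 208, 284, 238], 0.85)]
vinegar [([253, 113, 286, 153], 0.94), ([230, 164, 252, 190], 0.74), ([176, 121, 201, 146], 0.41)]
side 57.43550152868371 cam pos [ 172. -570.  447.] axis [ 0.42  0.75 -0.52] ['vfov', 'cx', 'cy', 'R', 't', 'shot']
jar_small [([268, 134, 275, 164], 0.8)]
jar_medium [([249, 144, 269, 195], 0.78)]
jar_large [([196, 143, 222, 186], 0.72), ([157, 150, 189, 200], 0.57), ([272, 264, 305, 294], 0.2)]
tongs [([182, 138, 248, 156], 0.78)]
ring_small [([271, 262, 306, 295], 0.75)]
ring_medium [([307, 241, 350, 273], 0.58), ([184, 139, 248, 156], 0.39)]
ring_large [([340, 222, 389, 254], 0.81)]
trough [([310, 255, 428, 341], 0.57)]
oil [([224, 139, 250, 216], 0.69)]
vinegar [([292, 133, 325, 197], 0.58)]
wrist 58.99250849129957 cam pos [212. 592. 372.] axis [ 0.24 -0.12 -0.96] ['vfov', 'cx', 'cy', 'hand_eye', 'shot']
1.15 [[-8.98347831e-01  4.39284843e-01 -2.18387518e-05]
 [ 4.39284844e-01  8.98347830e-01 -4.27420215e-05]
 [ 8.42873084e-07 -4.79906350e-05 -9.99999999e-01]] 85.20634544142642
```

View pics.

View pics/top0.png

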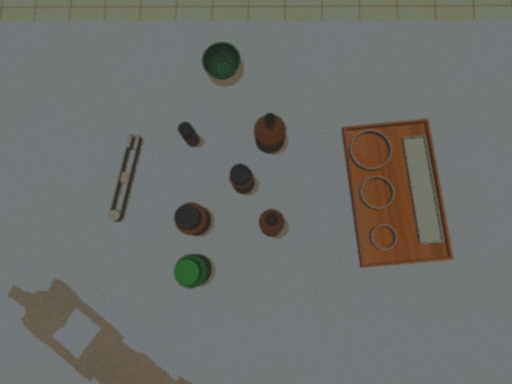

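View pics/side0.png

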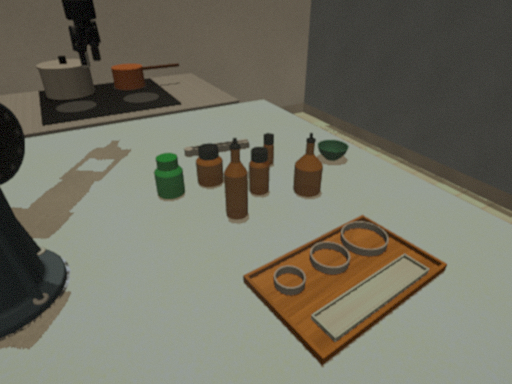

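```bash
cat > fit.py <<'E'
from h import *
from scipy.optimize import least_squares
def jar(b,c,h): return [(b/2,0),(b/2,h-36),(c/2,h-26),(c/2,h)]
MODEL=dict(jar_small=jar(32,30,86),jar_medium=jar(50,40,110),jar_large=jar(68,50,96),
 oil=[(25,0),(25,105),(10,135),(10,180)],vinegar=[(34,0),(34,70),(10,105),(10,150)],
 ring_small=[(27,0),(27,16)],ring_medium=[(36,0),(36,16)],ring_large=[(45,0),(45,16)])
A=np.linspace(0,2*np.pi,40)
def ext(c,m,x,y,z):
    P=np.array([proj(c,(x+r*np.cos(a),y+r*np.sin(a),z+h)) for r,h in m for a in A]);return np.r_[P.min(0),P.max(0)]
def fit(name,obs,x0=(600,50,0),free_z=True):
    m=MODEL[name]
    z0=6. if "ring" in name else 0.
    f=lambda q:np.concatenate([ext(c,m,q[0],q[1],q[2] if free_z else z0)-e for c,e in obs])
    s=least_squares(f,[x0[0],x0[1],z0][:3 if free_z else 2],loss="soft_l1",f_scale=1.5);return s.x,f(s.x)
E
cat > m1.py <<'E'
from fit import *
P={n:env.get_image(n) for n in("top","side")}
C={n:cam(P[n]) for n in P}
pick={"jar_large":{"top":(192,219),"side":(209,165)}}
want=dict(jar_small=((188,135),(272,149)),jar_medium=((241,178),(259,170)),jar_large=((192,219),(209,165)),oil=((271,223),(237,178)),vinegar=((270,133),(308,165)),
 ring_small=((383,237),(289,279)),ring_medium=((378,193),(329,257)),ring_large=((371,150),(364,238)))
for m,w in want.items():
    O=[]
    for (n,p),c0 in zip(P.items(),w):
        for d in env.look_for(m,p):
            e=np.array(d["extent"])
            if np.hypot(*((e[:2]+e[2:])/2-c0))<12: O.append((C[n],e));break
    if not O: print(m,"none");continue
    if len(O)<2: print("only one view",m)
    x0=at_z(C["top"],*w[0],30)
    q,r=fit(m,O,x0); q2,r2=fit(m,O,x0,False); print(m,q.round(1),r.round(1),"| z fixed",q2.round(1))
c=C["top"]
print("tongs ends",[at_z(c,u,v,15).round(1) for u,v in((135,137),(115,219))])
print("trough corners",[at_z(c,u,v,16).round(1) for u,v in((404,138),(424,136),(443,243),(420,244))])
print("caddy corners",[at_z(c,u,v,16).round(1) for u,v in((343,128),(429,121),(452,257),(361,266))])
print(env.get_obs()["time_s"])
E
python3 m1.py
```

```text
jar_small [645.2 195.5   3.8] [-0.1 -1.   0.8 -0.4 -2.1 -0.2 -0.6  0.7] | z fixed [646.7 196.9]
jar_medium [547.5  77.8   4.3] [-0.5 -1.9  0.4  1.6 -1.6 -0.2  1.2  0.6] | z fixed [549.   79.1]
jar_large [457.8 183.6   3.7] [-0.5 -4.1  1.3  0.2 -2.2  0.8 -0.3 -0.4] | z fixed [458.5 185.2]
only one view oil
oil [445.3  12.1   8.1] [-0.1  0.1  0.1 -0.1] | z fixed [445.8  12. ]
vinegar [649.5  23.4  -7.4] [-1.3 -2.7  1.6  0.8  0.3 -0.9 -1.7  7. ] | z fixed [647.6  22.3]
ring_small [ 430.3 -223.8   12. ] [ 0.5 -2.5 -0.1  0.7  0.1  1.  -0.7 -0.7] | z fixed [ 431.5 -223.1]
ring_medium [ 527.3 -214.2    7.7] [-2.1  0.   3.4 -0.1  0.8  1.1 -1.  -0.9] | z fixed [ 527.9 -213.4]
ring_large [ 619.3 -200.3   12.5] [-4.9  2.1  0.5 -0.3 -0.2 -1.7  2.3  1. ] | z fixed [ 621.7 -199.5]
tongs ends [array([644.5, 328.6,  15. ]), array([456. , 358.1,  15. ])]
trough corners [array([ 650.2, -276.1,   16. ]), array([ 655.4, -319.7,   16. ]), array([ 422.3, -347.4,   16. ]), array([ 419. , -299.9,   16. ])]
caddy corners [array([ 671.6, -142.8,   16. ]), array([ 690.3, -332.3,   16. ]), array([ 393.9, -364.1,   16. ]), array([ 370. , -176.2,   16. ])]
2.05
```

View pics/wrist0.png

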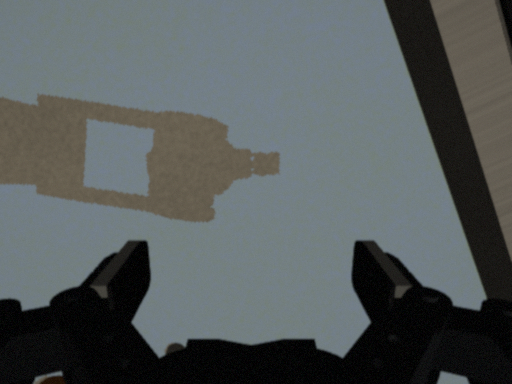

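Emit:
step_arm --targets '[[[0, 0, 0], -8.6], [[0, 0, 0], -8.6], [[-5.1, -2.9, 0], 0], [[-5.1, -2.9, 0], 0], [[-5.1, -2.9, 0], 0], [[-5.1, -2.9, 0], 0], [[-5.1, -2.9, 0], 0], [[-5.1, -2.9, 0], 0], [[0, 0, 0], 0], [[0, 0, 0], 0]]' --hand 1

```text
time_s: 3.3
eef_pos: [549.7, 342.3, 231.0]
eef_rot: [[-0.988, 0.155, -0.001], [0.155, 0.988, 0.0], [0.001, -0.0, -1.0]]
wrist_force: [-0.3, 0.8, -0.5]
width: 85.3
finger_force: 0.0
```

Run:
```python
from h import *
o=env.get_obs();p=env.get_image("wrist");cv2.imwrite("pics/w1.png",p["pixels"]);c=cam(p,o)
print(o["eef_pos"].round(1) if hasattr(o["eef_pos"],"round") else o["eef_pos"],np.degrees(np.arctan2(o["eef_rot"][1][1],o["eef_rot"][0][1])))
print(env.look_for("tongs",p)[:2]); print(proj(c,o["eef_pos"]))
print([proj(c,X).round() for X in((644.5,328.6,15),(456,358,15))])
```

```text
[549.7 342.3 231. ] 81.0861145969129
[{'extent': [242.3, 62.1, 264.9, 249.6], 'score': 0.78}]
[250.42079636 250.1208674 ]
[array([252., 242.]), array([252.,  66.])]
```

View pics/w1.png

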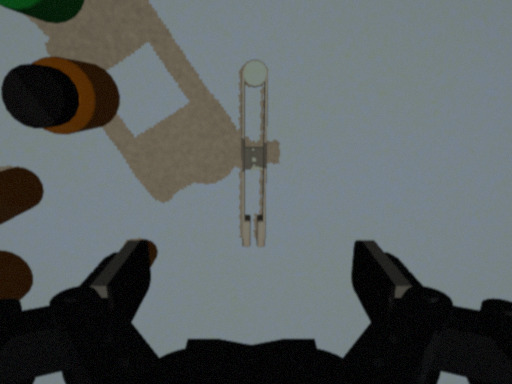

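Run:
```python
from h import *
o=env.get_obs();p=env.get_image("wrist");c=cam(p,o)
a,b=at_z(c,254.5,60,18),at_z(c,253.5,248,18);R=np.array(o["eef_rot"])
for z in (18,): print(a,b,(a+b)/2,np.linalg.norm(a-b),"tool",R.T@((a+b)/2-o["eef_pos"]),"ang in tool",R.T@(a-b))
```

```text
[450.45199302 362.34599569  18.        ] [649.52158888 330.84375381  18.        ] [549.98679095 346.59487475  18.        ] 201.54675695600534 tool [ -0.86537172   3.51697295 213.21629916] ang in tool [2.01545251e+02 7.55283657e-01 1.91783835e-01]
```

Emit:
step_arm --targets '[[[0, 0.35, 5], 0], [[0, 0, 5], 0], [[0, 0, 5], 0], [[0, 0, 4], 0], [[0, 0, 2], 0], [[0, 0, 1.2], 0], [[0, 0, 0], 0], [[0, 0, 0], 0]]'

```text
time_s: 4.45
eef_pos: [551.7, 346.5, 10.9]
eef_rot: [[-0.988, 0.154, 0.003], [0.154, 0.988, 0.001], [-0.003, 0.002, -1.0]]
wrist_force: [0.2, -0.7, 0.2]
width: 84.9
finger_force: 0.0
```

Emit:
step_arm --targets '[[[0, 0, 0], 0], [[0, 0, 0], 0], [[0, 0, 0], 0], [[0, 0, 0], 0], [[0, 0, 0], 0], [[0, 0, 0], 0]]' --hand 0

```text
time_s: 5.2
eef_pos: [551.0, 346.0, 9.9]
eef_rot: [[-0.988, 0.154, 0.001], [0.154, 0.988, 0.0], [-0.001, 0.001, -1.0]]
wrist_force: [0.2, 0.2, 5.8]
width: 24.1
finger_force: 61.0
```

Emit:
step_arm --targets '[[[0, 0, -1], 0], [[0, 0, -3], 0], [[0, 0, -5], 0], [[0, 0, -5], 0], [[0, 0, -5], 0], [[0, 0, -3], 0], [[0, 0, 0], -7.8], [[0, 0, 0], -7.9], [[0.4, -2.5, 0], 0], [[0.5, -3.5, 0], 0], [[0.57, -4.1, 0], 0], [[0.57, -4.1, 0], 0]]'

```text
time_s: 6.7
eef_pos: [546.4, 201.3, 228.9]
eef_rot: [[-0.993, -0.12, -0.001], [-0.12, 0.993, -0.0], [0.001, -0.0, -1.0]]
wrist_force: [0.4, -0.1, -1.5]
width: 24.0
finger_force: 60.2
```

Emit:
step_arm --targets '[[[0.57, -4.1, 0], 0], [[0.57, -4.1, 0], 0], [[0.57, -4.1, 0], 0], [[0.57, -4.1, 0], 0], [[0.57, -4.1, 0], 0], [[0.57, -4.1, 0], 0], [[0.57, -4.1, 0], 0], [[0.57, -4.1, 0], 0], [[0.57, -4.1, 0], 0], [[0.57, -4.1, 0], 0], [[0.57, -4.1, 0], 0], [[0.5, -3.5, 0], 0]]'

```text
time_s: 8.2
eef_pos: [537.2, -289.3, 228.9]
eef_rot: [[-0.993, -0.119, -0.001], [-0.119, 0.993, 0.001], [0.001, 0.001, -1.0]]
wrist_force: [-0.2, 0.5, -1.4]
width: 24.3
finger_force: 60.2
```

Emit:
step_arm --targets '[[[0.3, -2.3, 0], 0], [[0, 0, 0], 0], [[0, 0, 0], 0]]'

```text
time_s: 8.57
eef_pos: [537.4, -309.8, 229.0]
eef_rot: [[-0.993, -0.12, -0.001], [-0.12, 0.993, 0.002], [0.001, 0.002, -1.0]]
wrist_force: [-0.5, -0.9, -0.2]
width: 24.2
finger_force: 60.2
```

```bash
cat > w.py <<'E'
import sys
from h import *
tag=sys.argv[1];o=env.get_obs();p=env.get_image("wrist");cv2.imwrite(f"pics/{tag}.png",p["pixels"]);c=cam(p,o)
np.savez(f"pics/{tag}.npz",K=c[0],R=c[1],t=c[2],pos=o["eef_pos"],rot=o["eef_rot"])
print(np.round(o["eef_pos"],1),"yang",np.degrees(np.arctan2(o["eef_rot"][1][1],o["eef_rot"][0][1])).round(1),o["width"],o["time_s"])
for m in sys.argv[2:]: print(m,[(np.round(d["extent"],1),round(d["score"],2)) for d in env.look_for(m,p)[:3]])
E
python3 w.py w2 trough ring_small ring_medium ring_large
```

```text
[ 537.4 -309.8  229. ] yang 96.9 24.209568105424562 8.575
trough [(array([226.7,  65.1, 275.3, 222.4]), 0.81)]
ring_small [(array([322.5,  34.1, 380.1,  93.8]), 0.62)]
ring_medium [(array([307.6, 128.2, 380.2, 196.1]), 0.66)]
ring_large [(array([296.9, 204.8, 381. , 282.6]), 0.78)]
```

View pics/w2.png

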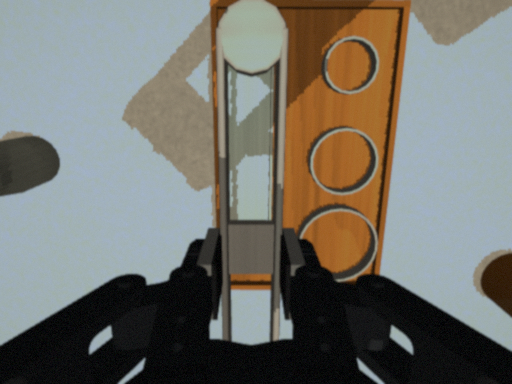

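Run:
```python
from fit import *
z=np.load("pics/w2.npz");c=(z["K"],z["R"],z["t"])
Q=[]
for n,e in dict(ring_small=[322.5,34.1,380.1,93.8],ring_medium=[307.6,128.2,380.2,196.1],ring_large=[296.9,204.8,381.,282.6]).items():
    q,r=fit(n,[(c,np.array(e))],(530,-210),False);print(n,q.round(1),r.round(1));Q.append(q)
a,b,d=Q;v=d-a;L=np.linalg.norm(v);print(L,np.degrees(np.arctan2(v[1],v[0])));v/=L
m=(a+b+d)/3;T=m+100*np.array([v[1],-v[0]]);print("trough",T)
for u in((212,5),(217,285),(408,5),(380,275),(275,100),(228,100),(230,200)): print(u,at_z(c,*u,16).round(1))
R=z["rot"];print("tool shift",R.T@(np.r_[T,18]-z["pos"]))
```

```text
ring_small [ 430.9 -222.2] [-0.9  0.3  0.8 -0.3]
ring_medium [ 528.1 -210.8] [ 0.5 -0.6 -0.5  0.7]
ring_large [ 622.4 -198.4] [ 0.8 -0.3 -0.8  0.3]
192.88928375093633 7.081671818217627
trough [ 539.47342011 -309.68563824]
(212, 5) [ 393.9 -362.9   16. ]
(217, 285) [ 689.9 -330.8   16. ]
(408, 5) [ 372.  -179.4   16. ]
(380, 275) [ 654.4 -143.1   16. ]
(275, 100) [ 472.8 -292.    16. ]
(228, 100) [ 478.5 -339.2   16. ]
(230, 200) [ 583.7 -326.3   16. ]
tool shift [ -2.26055449  -0.50711318 210.97113057]
```

Emit:
step_arm --targets '[[[-0.2, 0, 4], 0], [[0, 0, 5], 0], [[0, 0, 5], 0], [[0, 0, 3.5], 0], [[0, 0, 2], 0], [[0, 0, 0.9], 0], [[0, 0, 0.4], 0], [[0, 0, 0], 0], [[0, 0, 0], 0]]'

```text
time_s: 9.95
eef_pos: [540.3, -311.6, 22.5]
eef_rot: [[-0.993, -0.119, 0.002], [-0.119, 0.993, -0.001], [-0.001, -0.002, -1.0]]
wrist_force: [-0.6, 0.3, -1.4]
width: 24.3
finger_force: 60.2
```

Emit:
step_arm --targets '[[[0, 0.1, 0.2], 0], [[0, 0, 0], 0], [[0, 0, 0], 0], [[0, 0, 0], 0]]'

```text
time_s: 10.45
eef_pos: [539.6, -310.1, 19.3]
eef_rot: [[-0.993, -0.119, -0.0], [-0.119, 0.993, -0.0], [0.0, -0.0, -1.0]]
wrist_force: [-0.3, 0.5, -1.1]
width: 24.3
finger_force: 60.2
```

Emit:
step_arm --targets '[[[0, 0, 0], 0], [[0, 0, 0], 0], [[0, 0, 0], 0], [[0, 0, 0], 0], [[0, 0, -1], 0], [[0, 0, -3], 0], [[0, 0, -5], 0], [[0, 0, -5], 0], [[0, 0, -5], 0], [[0, 0, -5], 0], [[0, 0, -2], 0], [[0, 0, 0], 0]]' --hand 0.55

```text
time_s: 11.95
eef_pos: [540.4, -310.7, 282.2]
eef_rot: [[-0.993, -0.119, 0.004], [-0.119, 0.993, -0.004], [-0.004, -0.004, -1.0]]
wrist_force: [-0.2, 0.4, -1.1]
width: 46.9
finger_force: 0.0
```

```bash
python3 w.py w3 tongs trough
```

```text
[ 540.4 -310.7  282.2] yang 96.8 46.90022646508073 11.95
tongs [(array([240.1,  62.5, 264.5, 232.2]), 0.94)]
trough [(array([225.9,  43.9, 276.8, 239.6]), 0.67)]
```

View pics/w3.png

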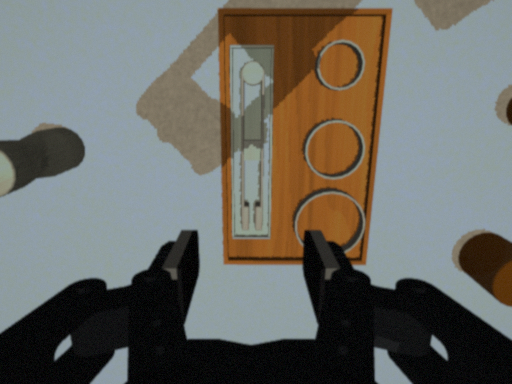

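Emit:
step_arm --targets '[[[-0.3, 2, 0], 0], [[-0.55, 4, 0], 0], [[-0.6, 4.5, 0], 0], [[-0.6, 4.5, 0], 0], [[-0.6, 4.5, 0], 0], [[-0.6, 4.5, 0], 0], [[-0.6, 4.5, 0], 0], [[-0.6, 4.5, 0], 0], [[-0.6, 3.5, 0], 0], [[-0.35, 2, 0], 0], [[0, 0, 0], 0], [[0, 0, 0], 0]]' --hand 1

```text
time_s: 13.6
eef_pos: [546.7, 78.5, 278.7]
eef_rot: [[-0.993, -0.119, -0.001], [-0.119, 0.993, -0.0], [0.002, -0.0, -1.0]]
wrist_force: [-0.3, 0.1, 0.3]
width: 85.4
finger_force: 0.0
```

```bash
python3 w.py w4 jar_medium oil vinegar jar_large jar_small
```

```text
[546.7  78.5 278.7] yang 96.9 85.42681476063983 13.6
jar_medium [(array([228.4, 130.8, 277.1, 187.4]), 0.68)]
oil [(array([163. ,  24.1, 228. ,  87.5]), 0.82)]
vinegar [(array([157.9, 196.9, 226.4, 286.1]), 0.68)]
jar_large [(array([316.4,  52. , 399.4, 123.1]), 0.98), (array([334.5,   0.5, 395.2,  19. ]), 0.98)]
jar_small [(array([321.6, 221.5, 351.3, 274.4]), 0.68)]
```

View pics/w4.png

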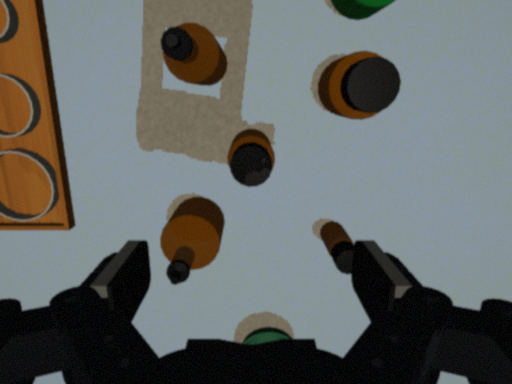

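```bash
cat > m2.py <<'E'
from fit import *
import sys
z=np.load("pics/w4.npz");c=(z["K"],z["R"],z["t"]);P=env.get_image("top");ct=cam(P)
E=dict(jar_medium=([228.4,130.8,277.1,187.4],[230,163,252,191]),oil=([163.,24.1,228.,87.5],[260,208,284,238]),vinegar=([157.9,196.9,226.4,286.1],[253,113,286,153]),
 jar_large=([316.4,52.,399.4,123.1],[173,203,210,236]),jar_small=([321.6,221.5,351.3,274.4],[175,122,200,148]))
for n,(e,t) in E.items():
    q,r=fit(n,[(c,np.array(e))],(550,100),False);q2,r2=fit(n,[(c,np.array(e)),(ct,np.array(t))],(550,100))
    print(n,q.round(1),r.round(1),"two views",q2.round(1))
R=z["rot"];q,_=fit("jar_medium",[(c,np.array(E["jar_medium"][0]))],(550,100),False);print(R.T@(np.r_[q,86]-z["pos"]))
print("cap", at_z(c,251,164,110))
E
python3 m2.py
```

```text
jar_medium [544.9  80.8] [ 0.2 -1.8 -0.2  1.2] two views [548.6  81.1 -15.3]
oil [452.7  19.2] [-0.9  0.1  2.9 -0. ] two views [451.1  14.7 -17.6]
vinegar [643.6  21.6] [ 1.3 -3.7 -1.8  1.4] two views [649.8  20.8 -10.9]
jar_large [460.5 180.8] [-0.5  0.8  0.4 -0.8] two views [459.4 182.7  -5.5]
jar_small [643.6 187.7] [-10.3  -0.9   2.1   0.9] two views [649.9 203.  -18.1]
[  1.22561338   2.5157932  192.7252547 ]
cap [541.34324738  78.51595927 110.        ]
```

```bash
cat > dark.py <<'E'
from h import *
import sys
def cap(img,c,box,h,d):
    g=img.max(2);l,t,r,b=[int(v) for v in box];m=np.zeros_like(g);m[t-6:b+7,l-6:r+7]=(g[t-6:b+7,l-6:r+7]<45)*255
    n,L,S,_=cv2.connectedComponentsWithStats(m);k=1+S[1:,4].argmax();ys,xs=np.where(L==k);e=(xs.min(),ys.min(),xs.max()+1,ys.max()+1)
    from scipy.optimize import least_squares
    A=np.linspace(0,6.283,60)
    def f(q):
        P=np.array([proj(c,(q[0]+d/2*np.cos(a),q[1]+d/2*np.sin(a),z)) for z in (h-26,h) for a in A]);return np.r_[P.min(0),P.max(0)]-e
    s=least_squares(f,at_z(c,(e[0]+e[2])/2,(e[1]+e[3])/2,h-13)[:2]);return e,s.x,f(s.x)
E
python3 - <<'E'
from dark import *
z=np.load("pics/w4.npz");c=(z["K"],z["R"],z["t"]);I=cv2.imread("pics/w4.png")
p=env.get_image("top");ct=cam(p)
for n,b,t,h,d in(("medium",[228,130,277,187],[230,163,252,191],110,40),("large",[316,52,399,123],[173,203,210,236],96,50),("small",[321,221,345,274],[175,122,200,148],86,30)):
    for I2,cc,bb in((I,c,b),(p["pixels"],ct,t)):
        e,q,r=cap(I2,cc,bb,h,d);print(n,e,q.round(1),r.round(1))
print(I[164,251],I[135,252])
E
```

```text
medium (np.int64(230), np.int64(142), np.int64(272), np.int64(185)) [543.   78.7] [-0.5 -1.5  0.5  1.5]
medium (np.int64(244), np.int64(157), np.int64(250), np.int64(163)) [573.7  64.2] [-7.3 -8.3  7.5  8.4]
large (np.int64(341), np.int64(57), np.int64(400), np.int64(112)) [458.  181.8] [-1.6 -1.   1.5  1.1]
large (np.int64(167), np.int64(202), np.int64(210), np.int64(243)) [447.3 178.3] [ 7.5  7.5 -7.7 -7.5]
small (np.int64(330), np.int64(240), np.int64(352), np.int64(273)) [641.7 191.5] [-5.5 -0.9  5.2  1.1]
small (np.int64(181), np.int64(122), np.int64(207), np.int64(142)) [638.6 179.9] [ 4.6  1.2 -4.7 -1.2]
[14 14 14] [ 8 28 54]
```

Emit:
step_arm --targets '[[[0.15, 0.1, 4], 0], [[0, 0, 5], 0], [[0, 0, 3.3], 0], [[0, 0, 0], 0], [[0, 0, 0], 0], [[0, 0, 0], 0]]'

```text
time_s: 14.75
eef_pos: [547.1, 79.3, 158.1]
eef_rot: [[-0.993, -0.119, 0.004], [-0.119, 0.993, -0.0], [-0.004, -0.001, -1.0]]
wrist_force: [-0.6, -0.3, -0.8]
width: 85.6
finger_force: 0.0
```

```bash
cat > low.py <<'E'
import sys
from dark import *
n,h,d=sys.argv[1],float(sys.argv[2]),float(sys.argv[3])
o=env.get_obs();p=env.get_image("wrist");cv2.imwrite(f"pics/low_{n}.png",p["pixels"]);c=cam(p,o)
D=env.look_for(n,p)
for x in D[:3]:
    e=x["extent"];ee,q,r=cap(p["pixels"],c,e,h,d);print(np.round(e),round(x["score"],2),ee,q.round(1),r.round(1),"tool shift",(np.array(o["eef_rot"]).T@(np.r_[q,h-24]-o["eef_pos"])).round(1))
print(np.round(o["eef_pos"],1),o["time_s"])
E
python3 low.py jar_medium 110 40
```

```text
[214. 142. 285. 239.] 0.89 (np.int64(218), np.int64(167), np.int64(282), np.int64(236)) [543.3  78.8] [-2.  -2.3  2.   2.5] tool shift [ 4.1  0.  72.1]
[547.1  79.3 158.1] 14.75
```

View pics/low_jar_medium.png

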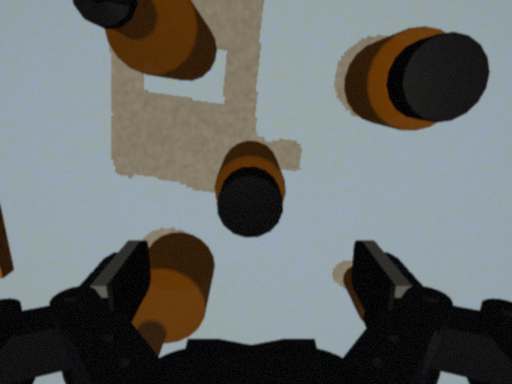

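Run:
```python
from h import *
z=np.load("pics/w4.npz");c=(z["K"],z["R"],z["t"])
o=env.get_obs();p=env.get_image("wrist");c2=cam(p,o)
s=env.get_image("side");cs=cam(s);t=env.get_image("top");ct=cam(t)
X,r=meet([ray(c,251,185.5),ray(c2,250,236.5)]);print("cap far top edge",X.round(1),np.round(r,2))
# cap-centre height: predicted cap tops in the side view vs picture
for h in(95,100,105,110): print(h,[proj(k,(545,79,h)).round(1) for k in(cs,ct,c,c2)])
cv2.imwrite("pics/crop.png",np.hstack([cv2.resize(s["pixels"][120:200,220:300],None,fx=5,fy=5,interpolation=0),cv2.resize(t["pixels"][145:205,215:275],(400,400),interpolation=0)]))
```

```text
cap far top edge [562.9  81.2 106.3] [0.09 0.09]
95 [array([258.9, 155.7]), array([239.5, 174.3]), array([251. , 164.6]), array([249.8, 202.8])]
100 [array([258.9, 153.8]), array([239.3, 173.8]), array([251. , 165.7]), array([249.8, 205.4])]
105 [array([258.9, 151.8]), array([239.1, 173.3]), array([251. , 166.8]), array([249.8, 208. ])]
110 [array([258.9, 149.9]), array([238.9, 172.7]), array([251.1, 167.9]), array([249.7, 210.8])]
```

View pics/crop.png

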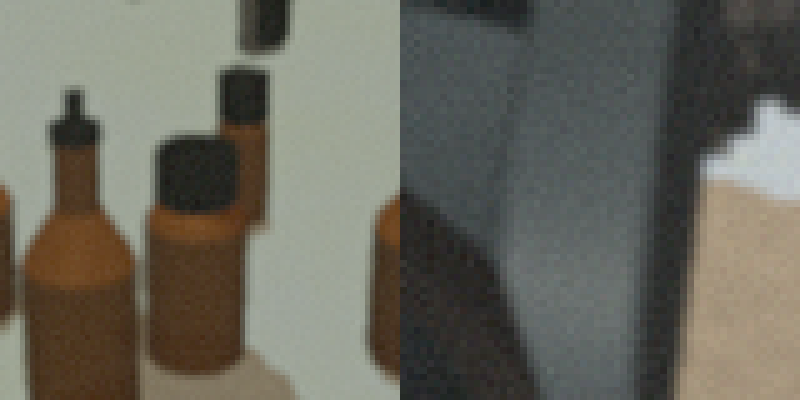

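Emit:
step_arm --targets '[[[0.3, 0, 3], 0], [[0, 0, 3], 0], [[0, 0, 1.2], 0], [[0, 0, 0], 0], [[0, 0, 0], 0]]'

```text
time_s: 15.62
eef_pos: [543.6, 79.0, 85.2]
eef_rot: [[-0.993, -0.119, 0.002], [-0.119, 0.993, -0.0], [-0.002, -0.0, -1.0]]
wrist_force: [0.6, 0.5, 0.3]
width: 85.3
finger_force: 0.0
```

Emit:
step_arm --targets '[[[0, 0, 0], 0], [[0, 0, 0], 0], [[0, 0, 0], 0], [[0, 0, 0], 0], [[0, 0, 0], 0], [[0, 0, 0], 0]]' --hand 0

```text
time_s: 16.38
eef_pos: [543.2, 78.9, 85.1]
eef_rot: [[-0.993, -0.119, 0.001], [-0.119, 0.993, -0.0], [-0.001, -0.0, -1.0]]
wrist_force: [-0.2, -0.5, 5.9]
width: 38.3
finger_force: 60.0
```

Emit:
step_arm --targets '[[[0, 0, -1], 0], [[0, 0, -3], 0], [[0, 0, -5], 0], [[0, 0, -5], 0], [[0, 0, -4], 0], [[0, 0, -2], 0], [[0.35, -2, 0], 0], [[0.6, -3.5, 0], 0], [[0.75, -4.3, 0], 0], [[0.75, -4.3, 0], 0], [[0.75, -4.3, 0], 0], [[0.75, -4.3, 0], 0]]'

```text
time_s: 17.88
eef_pos: [529.7, -152.0, 284.1]
eef_rot: [[-0.993, -0.119, -0.001], [-0.119, 0.993, 0.001], [0.001, 0.001, -1.0]]
wrist_force: [-0.0, -0.0, -1.3]
width: 38.4
finger_force: 60.8
```

Emit:
step_arm --targets '[[[0.6, -3.5, 0], 0], [[0.43, -2.5, 0], 0], [[0, 0, 0], 0], [[0, 0, 0], 0]]'

```text
time_s: 18.38
eef_pos: [526.9, -210.9, 283.9]
eef_rot: [[-0.993, -0.119, -0.001], [-0.119, 0.993, 0.002], [0.001, 0.002, -1.0]]
wrist_force: [-0.3, 0.1, -2.7]
width: 38.2
finger_force: 60.8
```

```bash
python3 w.py w5 jar_medium
```

```text
[ 526.9 -210.9  283.9] yang 96.8 38.24552343776373 18.375
jar_medium [(array([200.9, 161.8, 303. , 322.4]), 0.75)]
```

View pics/w5.png

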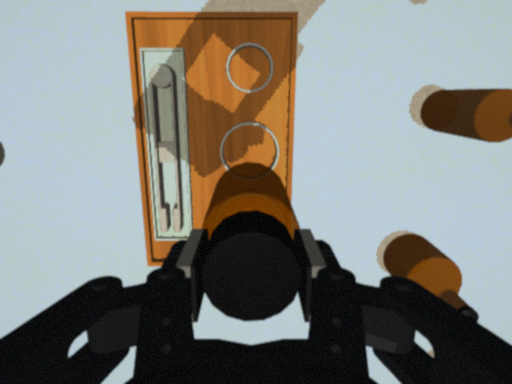

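Run:
```python
from fit import *
z=np.load("pics/w5.npz");c=(z["K"],z["R"],z["t"]);e=np.array([200.9,161.8,303,322.4])
for b in (195,199,203):
    s=least_squares(lambda q:ext(c,MODEL["jar_medium"],*q,b)-e,z["pos"][:2]);print(b,s.x.round(1),s.fun.round(1),"in tool",(z["rot"].T@(np.r_[s.x,b]-z["pos"])).round(1))
```

```text
195 [ 529.  -209.6] [ 0.7  0.6 -0.6 -0.5] in tool [-2.4  0.8 88.9]
199 [ 526.8 -210. ] [-1.1 -1.6  1.1  1.2] in tool [-0.1  0.8 84.9]
203 [ 524.5 -210.3] [-2.9 -3.8  2.9  2.9] in tool [ 2.2  0.7 80.9]
```

Emit:
step_arm --targets '[[[-0.1, -0.1, 3], 0], [[0, 0, 4], 0], [[0, 0, 5], 0], [[0, 0, 3.5], 0], [[0, 0, 2], 0], [[0, 0, 1], 0], [[0, 0, 0.3], 0], [[0, 0, 0.1], 0], [[0, 0, 0], 0], [[0, 0, 0], 0], [[0, 0, 0], 0]]'

```text
time_s: 19.85
eef_pos: [528.7, -212.9, 95.7]
eef_rot: [[-0.993, -0.119, 0.001], [-0.119, 0.993, -0.0], [-0.001, -0.0, -1.0]]
wrist_force: [-0.2, 0.5, -2.4]
width: 38.2
finger_force: 60.9
```

Emit:
step_arm --targets '[[[0, 0.1, 0.2], 0], [[0, 0, 0.2], 0], [[0, 0, 0], 0], [[0, 0, 0], 0]]'

```text
time_s: 20.35
eef_pos: [528.4, -211.7, 91.2]
eef_rot: [[-0.993, -0.119, -0.0], [-0.119, 0.993, 0.0], [0.0, 0.0, -1.0]]
wrist_force: [0.2, -0.4, -1.7]
width: 38.5
finger_force: 61.0
```

Emit:
step_arm --targets '[[[0, 0, 0], 0], [[0, 0, 0], 0], [[0, 0, 0], 0], [[0, 0, 0], 0], [[0, 0, -1], 0], [[0, 0, -3], 0], [[0, 0, -5], 0], [[0, 0, -5], 0], [[0, 0, -4], 0], [[0, 0, -2], 0], [[0, 0, 0], 0], [[0, 0, 0], 0]]' --hand 0.9

```text
time_s: 21.85
eef_pos: [527.8, -211.3, 290.5]
eef_rot: [[-0.993, -0.119, -0.001], [-0.119, 0.993, 0.001], [0.001, 0.001, -1.0]]
wrist_force: [-0.2, -0.3, -1.0]
width: 77.0
finger_force: 0.0
```

```bash
python3 w.py w6 jar_medium ring_medium
python3 - <<'E'
from h import *
z=np.load("pics/w6.npz");c=(z["K"],z["R"],z["t"])
print(proj(c,(528,-212,116)),proj(c,(528,-212,22)))
E
```

```text
[ 527.8 -211.3  290.5] yang 96.8 76.95275460749798 21.85
jar_medium [(array([225.6, 130.7, 273.6, 190.2]), 0.74)]
ring_medium [(array([223.4, 123.2, 278.5, 168.8]), 0.73)]
[249.32317475 168.3445318 ] [249.56865236 151.86488335]
```

View pics/w6.png

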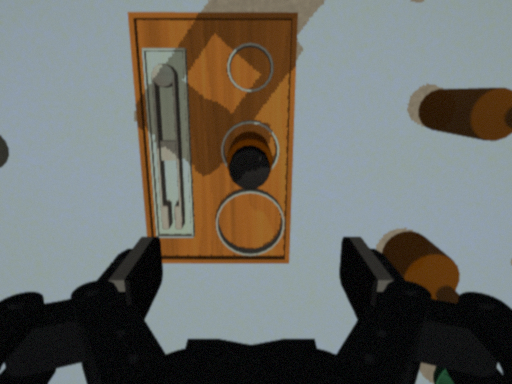

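Emit:
step_arm --targets '[[[0.1, 2, 0], 0], [[0.2, 3.6, 0], 0], [[0.25, 4.5, 0], 0], [[0.25, 4.5, 0], 0], [[0.25, 4.5, 0], 0], [[0.25, 4.5, 0], 0], [[0.25, 4.5, 0], 0], [[0.25, 4.5, 0], 0], [[0.2, 3.6, 2], 0], [[0.17, 3.6, 4], 0], [[0, 0, 5], 0], [[0, 0, 3], 0]]' --hand 1

```text
time_s: 23.5
eef_pos: [456.8, 182.1, 149.2]
eef_rot: [[-0.993, -0.121, -0.004], [-0.121, 0.993, -0.0], [0.004, 0.0, -1.0]]
wrist_force: [-0.8, -0.3, 0.6]
width: 84.8
finger_force: 0.0
```

Emit:
step_arm --targets '[[[0, 0, 0], 0], [[0, 0, 0], 0], [[0, 0, 0], 0]]'

```text
time_s: 23.88
eef_pos: [460.5, 181.1, 152.8]
eef_rot: [[-0.993, -0.119, 0.003], [-0.119, 0.993, 0.001], [-0.003, 0.0, -1.0]]
wrist_force: [1.1, -0.0, 0.4]
width: 85.6
finger_force: 0.0
```

```bash
python3 low.py jar_large 96 50
```

```text
Traceback (most recent call last):
  File "low.py", line 7, in <module>
    e=x["extent"];ee,q,r=cap(p["pixels"],c,e,h,d);print(np.round(e),round(x["score"],2),ee,q.round(1),r.round(1),"tool shift",(np.array(o["eef_rot"]).T@(np.r_[q,h-24]-o["eef_pos"])).round(1))
                         ~~~^^^^^^^^^^^^^^^^^^^^^
  File "dark.py", line 5, in cap
    n,L,S,_=cv2.connectedComponentsWithStats(m);k=1+S[1:,4].argmax();ys,xs=np.where(L==k);e=(xs.min(),ys.min(),xs.max()+1,ys.max()+1)
                                                    ~~~~~~~~~~~~~~^^
ValueError: attempt to get argmax of an empty sequence
```

View pics/low_jar_large.png

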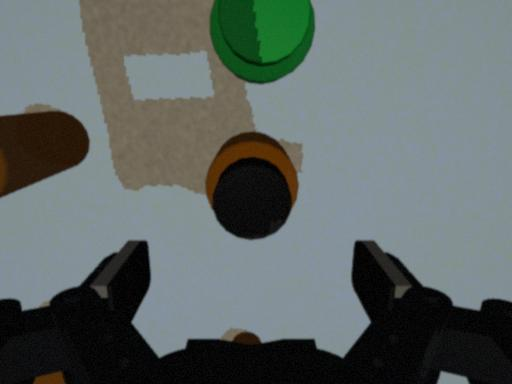

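```bash
sed -i 's/for x in D\[:3\]:/for x in [x for x in D if x["extent"][1]>90][:2]:/' low.py; python3 low.py jar_large 96 50
```

```text
[203. 132. 297. 242.] 0.95 (np.int64(213), np.int64(158), np.int64(292), np.int64(239)) [457.  182.1] [-1.3 -2.2  1.3  2.3] tool shift [ 3.4  1.5 80.6]
[460.3 180.9 152.6] 23.975
```

Emit:
step_arm --targets '[[[0.3, 0.15, 3], 0], [[0, 0, 3], 0], [[0, 0, 1.5], 0], [[0, 0, 0.5], 0], [[0, 0, 0], 0], [[0, 0, 0], 0]]'

```text
time_s: 24.82
eef_pos: [457.0, 182.1, 72.1]
eef_rot: [[-0.993, -0.119, 0.002], [-0.119, 0.993, 0.0], [-0.002, 0.0, -1.0]]
wrist_force: [-0.2, -0.2, 1.3]
width: 85.3
finger_force: 0.0
```

Emit:
step_arm --targets '[[[0, 0, 0], 0], [[0, 0, 0], 0], [[0, 0, 0], 0], [[0, 0, 0], 0], [[0, 0, 0], 0], [[0, 0, 0], 0]]' --hand 0

```text
time_s: 25.58
eef_pos: [456.7, 182.0, 72.1]
eef_rot: [[-0.993, -0.119, 0.001], [-0.119, 0.993, 0.0], [-0.001, -0.0, -1.0]]
wrist_force: [-0.8, -1.6, 5.9]
width: 48.4
finger_force: 61.2
```

Emit:
step_arm --targets '[[[0, 0, -1], 0], [[0, 0, -3], 0], [[0, 0, -5], 0], [[0, 0, -5], 0], [[0, 0, -5], 0], [[0, 0, -3], 0], [[-0.6, -2, 0], 0], [[-1, -3.3, 0], 0], [[-1.2, -4, 0], 0], [[-1.2, -4, 0], 0], [[-1.2, -4, 0], 0], [[-1.2, -4, 0], 0]]'

```text
time_s: 27.08
eef_pos: [544.6, -22.8, 290.9]
eef_rot: [[-0.993, -0.119, -0.002], [-0.119, 0.993, 0.001], [0.002, 0.001, -1.0]]
wrist_force: [0.6, 0.3, -3.4]
width: 48.2
finger_force: 63.2
```

Emit:
step_arm --targets '[[[-1.2, -4, 0], 0], [[-1.2, -4, 0], 0], [[-1.2, -4, 0], 0], [[-0.98, -3.5, 0], 0], [[-0.8, -2, 0], 0], [[-0.3, -1, 0], 0], [[0, 0, 0], 0], [[0, 0, 0], 0]]'

```text
time_s: 28.08
eef_pos: [623.0, -197.5, 291.2]
eef_rot: [[-0.993, -0.12, -0.001], [-0.12, 0.993, 0.001], [0.001, 0.001, -1.0]]
wrist_force: [0.4, -0.3, -4.0]
width: 48.4
finger_force: 63.1
```

```bash
python3 w.py w7 jar_large
python3 - <<'E'
from fit import *
z=np.load("pics/w7.npz");c=(z["K"],z["R"],z["t"])
print("shift to ring",(z["rot"].T@(np.array([622,-199,78])-z["pos"])).round(1))
b=z["pos"][2]-72
for o in(0,):
    print(ext(c,MODEL["jar_large"],z["pos"][0],z["pos"][1],b).round(1))
E
```

```text
[ 623.  -197.5  291.2] yang 96.9 48.413693441505735 28.075
jar_large [(array([180.9, 151.8, 316.6, 332.6]), 0.92)]
shift to ring [  1.   -1.6 213.2]
[180.2 150.2 319.3 332.4]
```

Emit:
step_arm --targets '[[[0.1, -0.15, 3], 0], [[0, 0, 4], 0], [[0, 0, 5], 0], [[0, 0, 4.5], 0], [[0, 0, 2.5], 0], [[0, 0, 1.3], 0], [[0, 0, 0.5], 0], [[0, 0, 0.2], 0], [[0, 0, 0.2], 0], [[0, 0, 0], 0], [[0, 0, 0], 0], [[0, 0, 0], 0]]'

```text
time_s: 29.68
eef_pos: [623.0, -200.5, 79.6]
eef_rot: [[-0.993, -0.119, 0.0], [-0.119, 0.993, -0.0], [-0.0, -0.0, -1.0]]
wrist_force: [0.9, -0.6, -3.4]
width: 47.7
finger_force: 63.1
```

Emit:
step_arm --targets '[[[0.05, 0.1, 0.1], 0], [[0, 0, 0], 0], [[0, 0, 0], 0]]'

```text
time_s: 30.05
eef_pos: [622.3, -199.4, 78.3]
eef_rot: [[-0.993, -0.119, -0.0], [-0.119, 0.993, 0.0], [0.0, 0.0, -1.0]]
wrist_force: [-0.3, 1.3, -3.0]
width: 48.1
finger_force: 63.2
```

Emit:
step_arm --targets '[[[0, 0, 0], 0], [[0, 0, 0], 0], [[0, 0, 0], 0], [[0, 0, 0], 0], [[0, 0, -1], 0], [[0, 0, -3], 0], [[0, 0, -5], 0], [[0, 0, -5], 0], [[0, 0, -5], 0], [[0, 0, -2], 0], [[0, 0, 0], 0], [[0, 0, 0], 0]]' --hand 0.95

```text
time_s: 31.55
eef_pos: [621.5, -199.1, 287.2]
eef_rot: [[-0.993, -0.119, -0.002], [-0.119, 0.993, 0.001], [0.002, 0.001, -1.0]]
wrist_force: [0.6, -0.9, 0.1]
width: 81.0
finger_force: 0.0
```

```bash
python3 w.py w8 jar_large ring_large
python3 - <<'E'
from fit import *
z=np.load("pics/w8.npz");c=(z["K"],z["R"],z["t"]);print(ext(c,MODEL["jar_large"],622,-199,6).round(1))
R=z["rot"];print("to small jar",(R.T@(np.array([643,193,62])-z["pos"])).round(1))
E
```

```text
[ 621.5 -199.1  287.2] yang 96.8 81.00999800970122 31.55
jar_large [(array([215.2, 126. , 277.8, 194.9]), 0.59)]
ring_large [(array([212. , 113.9, 287. , 176.6]), 0.79)]
[218.7 123.2 281.4 191. ]
to small jar [-68.5 386.4 225.6]
```

Emit:
step_arm --targets '[[[-0.4, 2, 0], 0], [[-0.65, 3.6, 0], 0], [[-0.8, 4.5, 0], 0], [[-0.8, 4.5, 0], 0], [[-0.8, 4.5, 0], 0], [[-0.8, 4.5, 0], 0], [[-0.8, 4.5, 0], 0], [[-0.8, 4.5, 0], 0], [[-0.6, 3.5, 0], 0], [[-0.4, 2.5, 3], 0], [[0, 0, 5], 0], [[0, 0, 4], 0]]' --hand 1

```text
time_s: 33.2
eef_pos: [642.6, 194.0, 166.1]
eef_rot: [[-0.993, -0.121, -0.002], [-0.121, 0.993, 0.0], [0.002, 0.0, -1.0]]
wrist_force: [0.3, -0.8, 0.1]
width: 85.7
finger_force: 0.0
```

Emit:
step_arm --targets '[[[0, 0, 2], 0], [[0, 0, 0], 0], [[0, 0, 0], 0], [[0, 0, 0], 0]]'

```text
time_s: 33.7
eef_pos: [645.2, 192.4, 150.0]
eef_rot: [[-0.993, -0.119, 0.003], [-0.119, 0.993, 0.0], [-0.003, 0.0, -1.0]]
wrist_force: [-0.2, 0.8, 0.3]
width: 85.3
finger_force: 0.0
```

```bash
python3 low.py jar_small 86 30
```

```text
[239. 154. 280. 222.] 0.56 (np.int64(239), np.int64(155), np.int64(283), np.int64(221)) [636.4 198.3] [-1.8  6.2  1.8 -5.9] tool shift [ 8.3  6.9 87.9]
[645.2 192.4 150. ] 33.7
```

View pics/low_jar_small.png

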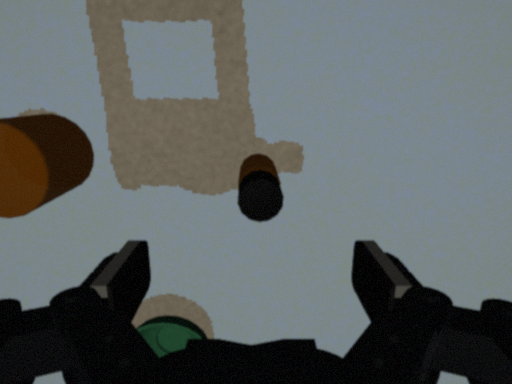

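Emit:
step_arm --targets '[[[0.3, 0.7, 2], 0], [[0, 0, 3], 0], [[0, 0, 2.5], 0], [[0, 0, 1], 0], [[0, 0, 0.3], 0], [[0, 0, 0], 0], [[0, 0, 0], 0]]'

```text
time_s: 34.67
eef_pos: [641.3, 198.6, 61.5]
eef_rot: [[-0.993, -0.119, 0.002], [-0.119, 0.993, 0.0], [-0.002, 0.0, -1.0]]
wrist_force: [-0.3, -0.7, -0.5]
width: 85.5
finger_force: 0.0
```

Emit:
step_arm --targets '[[[0, 0, 0], 0], [[0, 0, 0], 0], [[0, 0, 0], 0], [[0, 0, 0], 0], [[0, 0, 0], 0], [[0, 0, 0], 0]]' --hand 0

```text
time_s: 35.42
eef_pos: [640.9, 198.5, 60.7]
eef_rot: [[-0.993, -0.119, 0.001], [-0.119, 0.993, 0.0], [-0.001, -0.0, -1.0]]
wrist_force: [-0.1, -0.0, 3.4]
width: 28.4
finger_force: 59.1
```

Emit:
step_arm --targets '[[[0, 0, -1], 0], [[0, 0, -3], 0], [[0, 0, -5], 0], [[0, 0, -5], 0], [[0, 0, -5], 0], [[0, 0, -4], 0], [[1, -1.5, 0], 0], [[2, -3, 0], 0], [[2.4, -3.7, 0], 0], [[2.4, -3.7, 0], 0], [[2.4, -3.7, 0], 0], [[2.4, -3.7, 0], 0]]'

```text
time_s: 36.92
eef_pos: [535.8, -9.4, 288.7]
eef_rot: [[-0.993, -0.119, -0.004], [-0.119, 0.993, 0.001], [0.004, 0.001, -1.0]]
wrist_force: [0.6, 0.4, -0.2]
width: 28.2
finger_force: 59.2
```

Emit:
step_arm --targets '[[[2.4, -3.7, 0], 0], [[2.4, -3.7, 0], 0], [[2.4, -3.7, 0], 0], [[2.4, -3.7, 0], 0], [[2, -3, 0], 0], [[1.2, -1.7, 0], 0], [[0.5, -0.6, 0], 0], [[0, 0, 0], 0], [[0, 0, 0], 0]]'

```text
time_s: 38.05
eef_pos: [430.3, -222.6, 290.0]
eef_rot: [[-0.993, -0.12, -0.001], [-0.12, 0.993, 0.001], [0.0, 0.001, -1.0]]
wrist_force: [-0.3, 0.8, -0.8]
width: 28.1
finger_force: 59.2
```

```bash
python3 w.py w9 jar_small
python3 - <<'E'
from fit import *
z=np.load("pics/w9.npz");c=(z["K"],z["R"],z["t"])
print("shift to ring",(z["rot"].T@(np.array([431,-223,66.9])-z["pos"])).round(1))
b=z["pos"][2]-60.7
for d in(-4,0,4): print(d,ext(c,MODEL["jar_small"],z["pos"][0]+d,z["pos"][1],b).round(1))
E
```

```text
[ 430.3 -222.6  290. ] yang 96.9 28.093528343894036 38.05
jar_small [(array([213.4, 185.7, 285.7, 313.1]), 0.98)]
shift to ring [ -0.8  -0.7 223.1]
-4 [211.3 175.8 290.2 304.4]
0 [210.4 182.1 288.7 313.2]
4 [209.5 188.3 287.1 321.8]
```

Emit:
step_arm --targets '[[[0, -0.05, 3], 0], [[0, 0, 4], 0], [[0, 0, 5], 0], [[0, 0, 5], 0], [[0, 0, 2.5], 0], [[0, 0, 1.5], 0], [[0, 0, 0.7], 0], [[0, 0, 0.3], 0], [[0, 0, 0.1], 0], [[0, 0, 0], 0], [[0, 0, 0], 0], [[0, 0, 0], 0]]'

```text
time_s: 39.65
eef_pos: [430.5, -224.2, 69.6]
eef_rot: [[-0.993, -0.119, 0.001], [-0.119, 0.993, -0.0], [-0.0, -0.001, -1.0]]
wrist_force: [-0.5, 0.5, -0.1]
width: 28.3
finger_force: 59.3
```

Emit:
step_arm --targets '[[[0, 0.1, 0.2], 0], [[0, 0, 0], 0], [[0, 0, 0], 0], [[0, 0, 0], 0]]'

```text
time_s: 40.15
eef_pos: [430.2, -223.0, 67.3]
eef_rot: [[-0.993, -0.119, -0.0], [-0.119, 0.993, 0.0], [0.0, 0.0, -1.0]]
wrist_force: [0.1, -0.5, -1.0]
width: 28.5
finger_force: 59.3
```

Emit:
step_arm --targets '[[[0, 0, 0], 0], [[0, 0, 0], 0], [[0, 0, 0], 0], [[0, 0, 0], 0], [[0, 0, -1], 0], [[0, 0, -3], 0], [[0, 0, -5], 0], [[0, 0, -5], 0], [[0, 0, -5], 0], [[0, 3, -2], 0], [[0, 5, 0], 0], [[0, 5, 0], 0]]' --hand 0.8

```text
time_s: 41.65
eef_pos: [414.4, -92.8, 278.4]
eef_rot: [[-0.993, -0.118, 0.002], [-0.118, 0.993, -0.001], [-0.002, -0.001, -1.0]]
wrist_force: [1.0, 0.3, 1.0]
width: 68.2
finger_force: 0.0
```

Emit:
step_arm --targets '[[[0, 5, 0], 0], [[0, 5, 0], 0], [[0, 5, 0], 0], [[0, 5, 0], 0], [[0, 5, 0], 0], [[0, 5, 0], 0], [[0, 0, 0], 0], [[0, 0, 0], 0]]'

```text
time_s: 42.65
eef_pos: [378.6, 203.6, 277.6]
eef_rot: [[-0.993, -0.12, 0.0], [-0.12, 0.993, -0.001], [-0.0, -0.001, -1.0]]
wrist_force: [0.5, -0.3, -0.5]
width: 68.9
finger_force: 0.0
```

Run:
```python
from fit import *
I=[]
for n in("top","side"):
    p=env.get_image(n);c=cam(p)
    for m,q in dict(jar_small=(431,-223),jar_medium=(528,-212),jar_large=(622,-199)).items():
        print(n,m,"pred",ext(c,MODEL[m],*q,6).round(1),[(np.round(d["extent"],1),round(d["score"],2)) for d in env.look_for(m,p)[:2]])
    for m in("oil","vinegar","tongs"): print(m,[np.round(d["extent"]) for d in env.look_for(m,p)[:1]])
    a=p["pixels"][100:280,330:465] if n=="top" else p["pixels"][170:350,240:450]
    I.append(cv2.resize(a,(int(a.shape[1]*2),360)))
cv2.imwrite("pics/final.png",np.hstack(I))
print(env.get_obs()["time_s"])
```

```text
top jar_small pred [373.7 228.1 403.3 245. ] [(array([373.7, 224.8, 402. , 242.5]), 0.69)]
top jar_medium pred [363.3 173.3 402.8 204. ] [(array([361.6, 177. , 400.2, 201. ]), 0.88)]
top jar_large pred [352.4 125.7 394.  165.9] [(array([169.8, 253.3, 213.6, 287.8]), 0.96), (array([350.4, 127.2, 392.9, 168.3]), 0.91)]
oil [array([256., 210., 284., 238.])]
vinegar []
tongs [array([408., 140., 440., 233.])]
side jar_small pred [279.1 238.3 300.7 290.8] [(array([282.6, 237.9, 302.6, 288.6]), 0.72)]
side jar_medium pred [315.4 204.7 348.5 270.4] [(array([317.4, 204.2, 349. , 265.5]), 0.84)]
side jar_large pred [344.6 192.9 386.  252.3] [(array([154.9, 152.5, 187.1, 201.8]), 0.89), (array([348.3, 193.1, 385.6, 247.5]), 0.69)]
oil [array([222., 138., 252., 218.])]
vinegar [array([291., 131., 324., 197.])]
tongs [array([326., 256., 412., 324.])]
43.35
```

View pics/final.png

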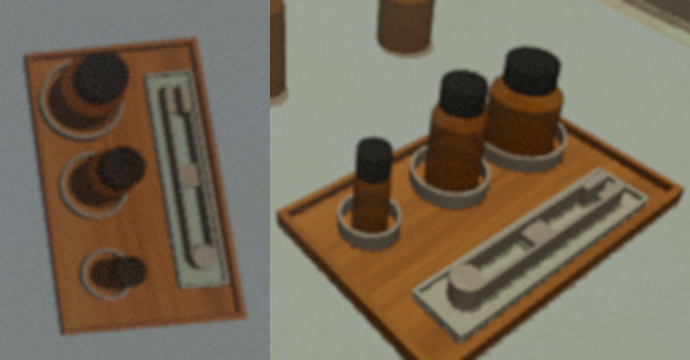

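The final picture shows all three jars upright inside their own rings and the tongs flat in the trough. Both bottles are still where they started.

```bash
python3 -c "
from station import env
print(env.close_job())"
```

```text
the job is handed in; nothing more can be done
None
```

I handed the job in at about 43 s: in the last pictures all three jars stand upright in their own rings, the tongs lie flat in the trough and both pouring bottles are where they started, but the hand-in gave no verdict.

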